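# Draw a knock-down frame joint tight with its cam lock

### The job

Join the loose rail to the side member of this knock-down picture frame: push it up square and straight, so that the hooked bolt in its end slides through the slot and comes to a gentle stop in the open mouth of the cam lock. Then swing the handle of the cam clockwise, seen from above, about half a turn, so that its hook draws the joint shut, and stop as soon as you feel it has pulled firmly tight: no gap and no slack in the joint, but do not force the bolt or it will strip. Let go, and leave the tumbler, the tin, the pot and the block of glue where they stand.

Things in the scene. Friction and masses are not known exactly. Their poses are not given: they have to be found in the camera images.
- side_member: Wooden board of the frame, 236 x 109 x 46 mm, lying flat, fixed on the bench between two low end cleats (24 x 80 mm, 28 mm high). Origin on its underside below the cam's axis; z up, x along the board, +y the way the rail is pushed home. Joint face: the side at y = -56 mm (back at +53). A square mortise (84 x 84 mm, open on top) round the origin holds the steel cam lock.
- slot (a point): Mouth of the bolt's slot, in the middle of the joint face (x = 0, y = -56 mm of side_member), 31 mm above the bench. The slot is 11 mm wide, flared to about 20 mm at the face, open at the top, its floor 17 mm above the bench; it runs 14 mm in +y through the wall into the mortise.
- cam (a joint): Turn of the cam about its upright axis (rad): 0 fully open, grows clockwise seen from above, stops at 3.9, stays where left. Below 0.5 its mouth faces the slot and lets the bolt in; from 0.7 the hook's tip passes behind the bolt (one not right in jams on it), then draws it in by 4.6 mm a radian. The bolt's reach differs each time, so it comes tight anywhere from 2.3 to 3.7: only the feel tells.
- cam_axis (a point): Top of the cam's spindle, on its axis, 63 mm above the bench. The cam is a 82 mm steel disc in the mortise (top of its hook 29 mm above the bench) with a spiral slot between a nose in the middle and the outer hook. The bolt's bent end runs in this slot.
- grip (a point): Centre of the black upright round grip (19 mm thick, 60 to 100 mm above the bench, this point at 85; spins freely) on the cam's handle (arm's top at 59 mm). It circles the axis at 45 mm radius: on side_member's -x side with the cam at 0, +y at 1.57, +x at 3.14. Turning takes 4 to 5 N along the circle; shut, this climbs: 8 N is firmly tight (40 N on the bolt), under 7 slack, over 9 forced.
- rail_mid (a point): Centre of the loose rail (23 mm above the bench): a pine batten 48 mm wide, 300 mm long, 46 mm high, about 0.4 kg, lying on the bench, free to slide (takes 2 to 6 N). Its y axis runs along it towards the end with the bolt. Grasp it across the 48 mm.
- rail_end (a point): Centre of the rail's end face that meets the joint face (150 mm from rail_mid, 23 mm up). An 8 mm steel bolt stands out of it along the rail, 35 mm above the bench; its end, axis 34 to 39 mm out (it differs), is bent down to 20 mm above the bench. Pushed in gently (10 N) until the bolt meets the nose of the open cam, the joint is still open by 5 to 11 mm; the cam draws the rest.
- glass: Glass tumbler, 70 mm across, 86 mm high, left of the work; origin at the centre of its underside. Leave it.
- bitumen_tin: Black round tin, 79 mm across, 35 mm high, left of the work; origin at the centre of its underside. Leave it.
- ochre_pot: Pigment pot with a dark lid, 57 mm across, 80 mm high, near the free end of the rail; origin at the centre of its underside. Leave it.
- glue_block: Pale block of hide glue, 42 x 52 x 34 mm, behind the side member; origin at the centre of its underside. Leave it.

How it is judged:
By the outcome, as a careful person would: the job done as asked, in the order asked, and still so for the second after the job is handed in, with the robot touching nothing.
It also fails if it takes over 72 s, if anything falls off the work surface, if the arm or the gripper's body presses on something with over 40 N, if the wrist force passes 120 N, or if a joint passes its speed limit or range.

### The arm

A 7-joint arm with a two-finger parallel gripper is mounted at the origin on the work surface; the furniture and walls round the work are solid. World frame = base frame: x ahead of the robot, y to its left, z up, the work surface at z = 0. Lengths are in m, angles in degrees, forces in N, time in s.
With the tool pointing down it reaches from about 0.35 to 0.9 m from the base axis. Payload 7.2 kg.
Tool frame: the origin (TCP) lies on the centre line of the jaws, within the pads' length; the fingertips stand 25 mm ahead of it and the grasp point (between the pads) lies 6 mm ahead of it (tip_reach is the distance from the TCP to the fingertips, in m); z points along the fingers, y is the line along which they close (so a half turn about z gives the same grasp; the last joint's range is limited). The gripper opens to 85 mm and grips with 20 to 120 N. Pads are 22 mm wide; open, the fingers measure 114 mm over their backs; the gripper's body (76 mm by 85 mm) begins 54 mm behind the grasp point. The pads swing forward as they close: fully open they stand 13 mm farther back than shut.
Start: joints at [-72.605, 23.554, -0.728, 91.456, 0.321, 64.991, -4.71], TCP at [0.227, 0.582, 0.256] pointing down, gripper open.
Joint ranges: [-169.25, 169.25], [-16.82, 113.86], [-84.01, 82.57], [7.8, 145.47], [-59.2, 239.2], [7.22, 106.19], [-163.78, 163.78]. Speed limits (degrees/s): [136.94, 136.94, 172.46, 172.46, 180, 180, 180].

### API

Orientations are given as a 3x3 rotation matrix whose columns are the frame's x, y, z axes.
In Python, from cell import * gives the robot as it stands.
- The arm moves only by the tool carry_out, never from a script. Its argument "steps" is a list that holds one entry, the list of rows, each a list of 5 numbers: the opening in per cent of the stroke, from 0 (shut) to 100 (fully open), then the shift along the tool's x, y, z in mm, then the turn about the tool's z in degrees. A call has 1 to 8 rows; each row shifts and turns the commanded pose from where the row before left it, along the tool's axes as they then stand; what a row does not reach is not made up. A row lasts 1/12 s, in which the tool goes at most 41.7 mm and 7.16 degrees, less where a joint would pass 70% of its speed; a pose out of reach is approached as far as the arm can. A call is refused whole if a number of a shift passes 41.7 or a number of a turn 7.16, either way. A call with a gripper value outside its range is refused whole. The fingers move at their own pace and stop on an object; the grip force is fixed at half the most. Time passes only in rows, so rows that do not move let the fingers close. It gives the time, the measured TCP pose, the force, the opening and the grip force at its end, in the units of the state.
- observe(): the state, without advancing time (a new reading comes with each control period).
- camera(name): name is "scene" or "top" or "wrist"; returns a dict with "color" (420x560x3 uint8, blue, green, red), "camera_matrix" (3x3 intrinsics, pixels), "rvec" (rotation vector, rad) and "tvec" (3), from world to camera coordinates, as OpenCV has them. Camera axes: x right, y down, z forward; pixel columns grow to the right and rows downward; lengths in m; the calibration is good to about 2 mm. A picture is of the moment at which its call begins. There is no depth.
- sign_off(): hands the job in; it is judged then, once.
Trained networks look in the newest picture that a camera, given by its name, has taken for a name from the list of things; names that differ only in an ending like _2 or _b are one class to them, and where a whole thing is asked for, a point or a joint stands for the part that bears it (a point fixed in the world has none). Each returns a list of dicts, best first, with "conf" (0 to 1); they miss things now and then, are a little off and sometimes report something else, mostly with a low value. They report only what shows in the picture. A call takes as long as a camera call.
- look_for(camera, thing): "position" ([x, y, z] in m, in the coordinates of the camera as it stood for that picture, good to about 4 mm: the middle of the surface that is visible of it).
- trace(camera, thing): "region" (420x560 bool, what is visible of it).
The state is a dict: "time_s": time; "joint_positions": joint angles; "qvel": joint speeds; "effort": joint torques, N m; "tcp_pos": TCP position; "orientation": TCP orientation; "force": force on the tool from outside, world axes, zero at the start; "wrist_torque": the same for the moment, N m; "finger_gap": finger opening in m; "grasp_force": force on a finger pad.
Only numpy, scipy, OpenCV 4.12 (cv2) and the standard library are available. Lean on these libraries where they do the work, as an engineer would, in place of code of your own. Each camera call takes 0.05 s, during which the arm holds its last target. There are 200 camera calls.

## Working session

There is one attempt and no reset: what is moved stays moved. The work goes in short steps, Python scripts to look and compute and a tool call to move; the robot and the scene stay as the last step left them, time stands still between calls to the robot, and variables do not carry over. Pictures are saved under pics/ and viewed, at most 10 in all, crops included, and the job is handed in when it is done.

Besides the shell and the picture viewer there is one more tool, called after "Emit:" by a JSON object that holds its "method" and its "body". carry_out: Moves the arm, as the interface text tells. Its arguments: {"type":"object","properties":{"steps":{"type":"array","items":{"type":"array","items":{"type":"array","items":{"type":"number"}}}}},"required":["steps"]}

```bash
mkdir -p pics; ls; cat > h.py <<'E'
from cell import *
import numpy as np, cv2
def T(c):
    R=cv2.Rodrigues(np.array(c["rvec"],float))[0]; t=np.array(c["tvec"],float).ravel(); return R,t
def w(c,p):
    R,t=T(c); return R.T@(np.array(p)-t)
def ray(c,u,v,z):
    R,t=T(c); K=np.array(c["camera_matrix"]); d=R.T@np.linalg.inv(K)@[u,v,1]; o=-R.T@t
    return o+d*(z-o[2])/d[2]
def px(c,P):
    return cv2.projectPoints(np.array(P,float).reshape(-1,3),np.array(c["rvec"],float),np.array(c["tvec"],float),np.array(c["camera_matrix"]),None)[0].reshape(-1,2)
E
python3 - <<'E'
from h import *
s=observe(); print(s)
for n in ["top","scene"]:
    c=camera(n); cv2.imwrite(f"pics/{n}0.png",c["color"])
    print(n, -T(c)[0].T@T(c)[1], np.array(c["camera_matrix"]).round(0).tolist())
    for th in ["side_member","slot","cam_axis","grip","rail_mid","rail_end","glass","bitumen_tin","ochre_pot","glue_block"]:
        print(th,[(round(d["conf"],2),w(c,d["position"]).round(3).tolist()) for d in look_for(n,th)[:2]])
E
```

```text
pics
{'time_s': 0.0, 'joint_positions': array([-72.60544036,  23.60090184,  -0.72682568,  91.5042339 ,
         0.32054576,  64.99312816,  -4.70815526]), 'qvel': array([-0.05927881,  0.05608523,  0.00421084,  0.03174498,  0.06350846,
        0.04245384,  0.02624483]), 'effort': array([ 8.42064901e-05, -6.00632071e+01,  6.82226624e-01, -2.99413544e+01,
        1.37485974e-02,  1.08106068e-02, -1.58245118e-06]), 'tcp_pos': array([0.2269323 , 0.58183823, 0.25544226]), 'orientation': array([[-9.31686916e-01,  3.63261957e-01, -4.91625197e-04],
       [ 3.63262268e-01,  9.31685540e-01, -1.60594822e-03],
       [-1.25339809e-04, -1.67482983e-03, -9.99998590e-01]]), 'force': array([0.42598984, 0.13189278, 0.11814462]), 'wrist_torque': array([ 0.02752892,  0.0075558 , -0.02723197]), 'grasp_force': 0.0, 'finger_gap': 0.08503732524523872}
top [0.24839012 0.10047854 1.10079018] [[384.0, 0.0, 279.0], [0.0, 384.0, 211.0], [0.0, 0.0, 1.0]]
side_member [(0.67, [0.507, 0.214, 0.045])]
slot [(0.83, [0.499, 0.212, 0.044])]
cam_axis [(0.62, [0.502, 0.217, 0.042])]
grip [(0.58, [0.508, 0.219, 0.015]), (0.29, [0.585, -0.021, 0.046])]
rail_mid [(0.79, [0.585, -0.021, 0.048]), (0.63, [0.499, 0.214, 0.044])]
rail_end [(0.95, [0.585, -0.024, 0.045])]
glass [(0.64, [0.486, 0.444, 0.044])]
bitumen_tin [(0.86, [0.404, 0.379, 0.029])]
ochre_pot [(0.94, [0.323, -0.25, 0.077])]
glue_block [(0.78, [0.554, 0.384, 0.03])]
scene [-0.67928506  0.86708748  0.7039698 ] [[513.0, 0.0, 274.0], [0.0, 513.0, 221.0], [0.0, 0.0, 1.0]]
side_member [(0.79, [0.453, 0.228, 0.046])]
slot [(0.7, [0.455, 0.226, 0.041])]
cam_axis [(0.79, [0.453, 0.228, 0.043])]
grip [(0.55, [0.494, 0.219, 0.059])]
rail_mid [(0.81, [0.569, -0.003, 0.037])]
rail_end [(0.85, [0.565, 0.001, 0.038])]
glass [(0.74, [0.45, 0.438, 0.057])]
bitumen_tin [(0.8, [0.38, 0.389, 0.032])]
ochre_pot [(0.68, [0.455, 0.227, 0.042]), (0.44, [0.328, -0.236, 0.024])]
glue_block []
```

```bash
python3 - <<'E'
import cv2
a=cv2.imread("pics/top0.png")
print(a.shape)
cv2.imwrite("pics/v1.png",cv2.resize(a,(800,600),interpolation=cv2.INTER_CUBIC))
E
```

```text
(420, 560, 3)
```

View pics/v1.png

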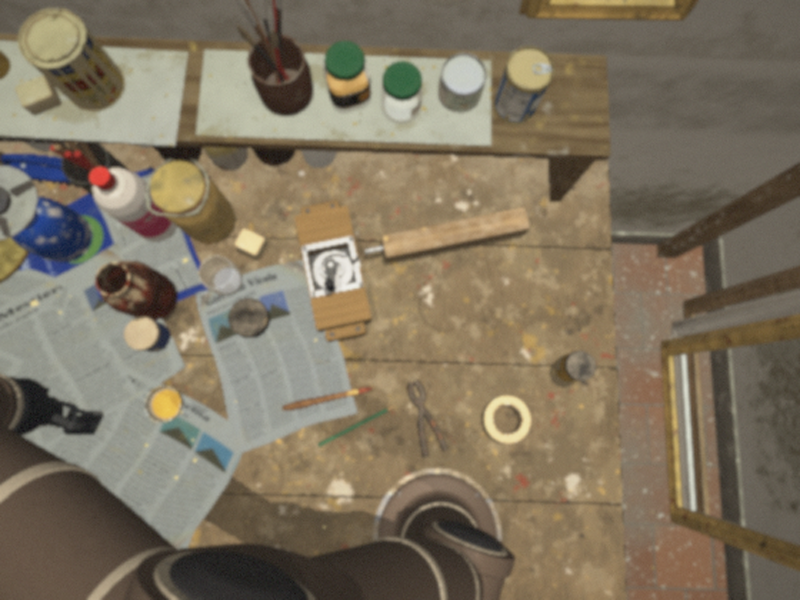

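View pics/scene0.png

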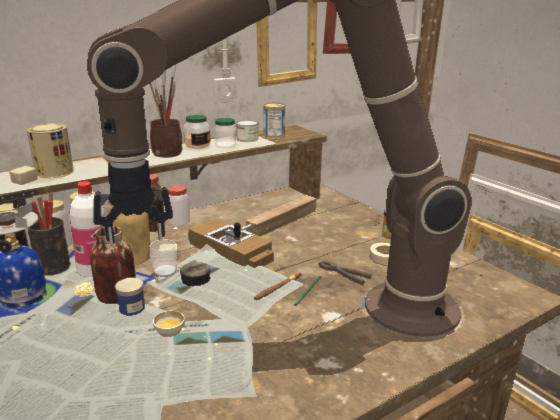

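The top view (800 px wide) shows the board centred near (335,270) with its handle pointing down. The rail runs from (387,248) to (525,220) with its bolt at (372,251), and the clutter stands on the left.

```bash
cat >> h.py <<'E'
def plan(target,yaw_deg,n,op=100,commanded=None):
    """rows from measured pose to world target; yaw = world angle of tool y (mod 180)"""
    s=observe(); p=s["tcp_pos"]; R=s["orientation"]
    cur=np.degrees(np.arctan2(R[1,1],R[0,1])); d=(yaw_deg-cur+90)%180-90
    D=np.array(target)-p; rows=[]
    for i in range(n):
        a=np.radians(cur+d*i/n)
        y=np.array([np.cos(a),np.sin(a),0]); z=np.array([0,0,-1]); x=np.cross(y,z)
        rows.append([op]+[round(float(D@e/n*1000),1) for e in (x,y,z)]+[round(-d/n,2)])
    print("D",(D*1000).round(1),"turn",round(-d,2)); print(rows)
E
python3 - <<'E'
from h import *
c=camera("wrist"); s=observe()
R,t=T(c); o=-R.T@t; Rt=s["orientation"]
print("cam in tool",Rt.T@(o-s["tcp_pos"]),"cam z in tool",Rt.T@R.T[:,2],"cam x in tool",Rt.T@R.T[:,0],c["camera_matrix"])
plan([0.56,0.10,0.27],12,16)
# coarse outlines from top
c=camera("top")
for th in ["side_member","rail_mid","glue_block"]:
    for d in trace("top",th)[:1]:
        m=d["region"].astype(np.uint8); r=cv2.minAreaRect(cv2.findNonZero(m)); b=cv2.boxPoints(r)
        print(th,d["conf"],m.sum(),[ray(c,*q,0.046)[:2].round(3).tolist() for q in b])
E
```

```text
cam in tool [ 0.08036836  0.00103258 -0.11832096] cam z in tool [-3.13952324e-01 -8.61553279e-04  9.49438358e-01] cam x in tool [4.58026377e-04 9.99999334e-01 1.05889039e-03] [[331.3589366    0.         280.02609204]
 [  0.         331.3589366  208.0700327 ]
 [  0.           0.           1.        ]]
D [ 332.9 -482.3   13.7] turn 56.7
[[100, -30.3, -20.5, -0.9, np.float64(3.54)], [100, -31.5, -18.6, -0.9, np.float64(3.54)], [100, -32.6, -16.6, -0.9, np.float64(3.54)], [100, -33.6, -14.6, -0.9, np.float64(3.54)], [100, -34.4, -12.5, -0.9, np.float64(3.54)], [100, -35.1, -10.3, -0.9, np.float64(3.54)], [100, -35.7, -8.1, -0.9, np.float64(3.54)], [100, -36.2, -5.9, -0.9, np.float64(3.54)], [100, -36.4, -3.7, -0.9, np.float64(3.54)], [100, -36.6, -1.4, -0.9, np.float64(3.54)], [100, -36.6, 0.9, -0.9, np.float64(3.54)], [100, -36.5, 3.1, -0.9, np.float64(3.54)], [100, -36.2, 5.4, -0.9, np.float64(3.54)], [100, -35.8, 7.6, -0.9, np.float64(3.54)], [100, -35.3, 9.8, -0.9, np.float64(3.54)], [100, -34.6, 12.0, -0.9, np.float64(3.54)]]
side_member 0.84 3667 [[0.625, 0.309], [0.654, 0.196], [0.379, 0.129], [0.353, 0.237]]
rail_mid 0.55 1946 [[0.571, 0.159], [0.646, -0.165], [0.586, -0.175], [0.513, 0.146]]
glue_block 0.72 321 [[0.542, 0.419], [0.584, 0.403], [0.558, 0.348], [0.516, 0.364]]
```

Emit:
{"method": "carry_out", "body": {"steps": [[[100, -30, -20, -1, 3.5], [100, -31, -19, -1, 3.5], [100, -32, -17, -1, 3.5], [100, -33, -15, -1, 3.5], [100, -34, -13, -1, 3.5], [100, -34, -10, -1, 3.5], [100, -35, -8, -1, 3.5], [100, -35, -6, -1, 3.5]]]}}

```text
time_s: 2.02
tcp_pos: [0.3901, 0.3426, 0.2646]
orientation: [[-0.65, 0.76, 0.0], [0.76, 0.65, 0.001], [0.0, 0.001, -1.0]]
force: [1.0, -0.0, -0.4]
finger_gap: 0.0856
grasp_force: 0.0
```

Emit:
{"method": "carry_out", "body": {"steps": [[[100, -36, -4, -1, 3.5], [100, -36, -1, -1, 3.5], [100, -36, 1, -1, 3.5], [100, -36, 3, -1, 3.5], [100, -20, 5, -1, 3.5], [100, -10, 7, -1, 3.5], [100, -5, 9, -1, 3.5], [100, 0, 10, -1, 3.5]]]}}

```text
time_s: 2.68
tcp_pos: [0.5166, 0.2039, 0.2725]
orientation: [[-0.214, 0.977, 0.0], [0.977, 0.214, 0.0], [0.0, 0.0, -1.0]]
force: [1.0, 0.3, 0.2]
finger_gap: 0.0855
grasp_force: 0.0
```

```bash
python3 - <<'E'
from h import *
s=observe(); print(s["tcp_pos"],np.degrees(np.arctan2(s["orientation"][1,1],s["orientation"][0,1])),s["qvel"].round(2))
c=camera("wrist"); cv2.imwrite("pics/w1.png",c["color"]); cv2.imwrite("pics/w1b.png",cv2.resize(c["color"],(800,600),interpolation=cv2.INTER_CUBIC))
np.save("w1.npy",c,allow_pickle=True)
for th in ["side_member","slot","cam_axis","grip","rail_mid","rail_end"]:
    print(th,[(round(d["conf"],2),w(c,d["position"]).round(3).tolist()) for d in look_for("wrist",th)[:2]])
E
```

```text
[0.51655526 0.20390365 0.27252564] 12.363012136312422 [ -1.93  12.58   6.65 -16.9   -6.91   5.86 -34.89]
side_member [(0.89, [0.507, 0.225, 0.048])]
slot [(0.97, [0.507, 0.227, 0.045])]
cam_axis [(0.76, [0.508, 0.225, 0.047])]
grip [(0.88, [0.506, 0.224, 0.021])]
rail_mid [(0.6, [0.563, 0.054, 0.048])]
rail_end [(0.93, [0.566, 0.057, 0.046])]
```

View pics/w1b.png

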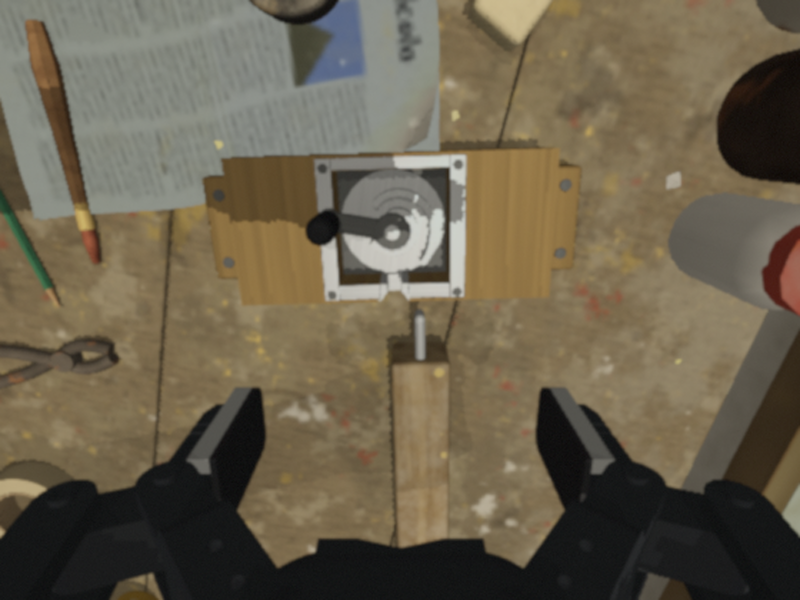

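The wrist view at 800 px shows the slot at (395,290), the cam axis at (392,233) and the grip at (322,228). The bolt tip is at (419,312), the rail's end top edge is at y≈361 with x from 393 to 447, and the rail is a little to the right of the slot. Next I'll measure the edges precisely.

```bash
cat > meas.py <<'E'
from h import *
def fit(P,n=4):
    P=np.array(P,float)
    for _ in range(n):
        vx,vy,x0,y0=cv2.fitLine(P.astype(np.float32),cv2.DIST_HUBER,0,.01,.01).ravel()
        r=np.abs((P[:,0]-x0)*vy-(P[:,1]-y0)*vx); P=P[r<max(2*np.median(r),.0008)]
    return np.array([x0,y0]),np.array([vx,vy])*(1 if abs(vx)<.5 or vx>0 else -1),len(P)
def grads(c):
    return cv2.GaussianBlur(cv2.cvtColor(c["color"],cv2.COLOR_BGR2GRAY).astype(float),(0,0),1)
def edge(c,m,axis,lo,hi,last,z=0.046):
    P=[]
    for k in range(lo,hi):
        v=np.flatnonzero(m[:,k] if axis==0 else m[k])
        if len(v)<5: continue
        e=v[-1]+.5 if last else v[0]-.5
        P.append(ray(c,*((k,e) if axis==0 else (e,k)),z)[:2])
    return fit(P)
E
python3 - <<'E'
from meas import *
s=observe(); c=camera("wrist"); s=observe(); print(s["tcp_pos"],s["qvel"].round(1).max()); cv2.imwrite("pics/w2.png",c["color"])
np.savez("w2.npz",**c)
m=trace("wrist","side_member")[0]["region"]; r=trace("wrist","rail_mid")[0]["region"]
for n,M in(("b",m),("r",r)):
    ys,xs=np.nonzero(M); print(n,xs.min(),xs.max(),ys.min(),ys.max())
ov=c["color"].copy(); ov[cv2.morphologyEx(m.astype(np.uint8),cv2.MORPH_GRADIENT,np.ones((2,2)))>0]=(0,0,255); ov[cv2.morphologyEx(r.astype(np.uint8),cv2.MORPH_GRADIENT,np.ones((2,2)))>0]=(255,0,0)
cv2.imwrite("pics/w2o.png",cv2.resize(ov[80:400,100:460],(800,711))[:600])
E
```

```text
[0.51513745 0.20527437 0.27226427] 0.2
b 144 408 106 214
r 275 316 219 382
```

View pics/w2o.png

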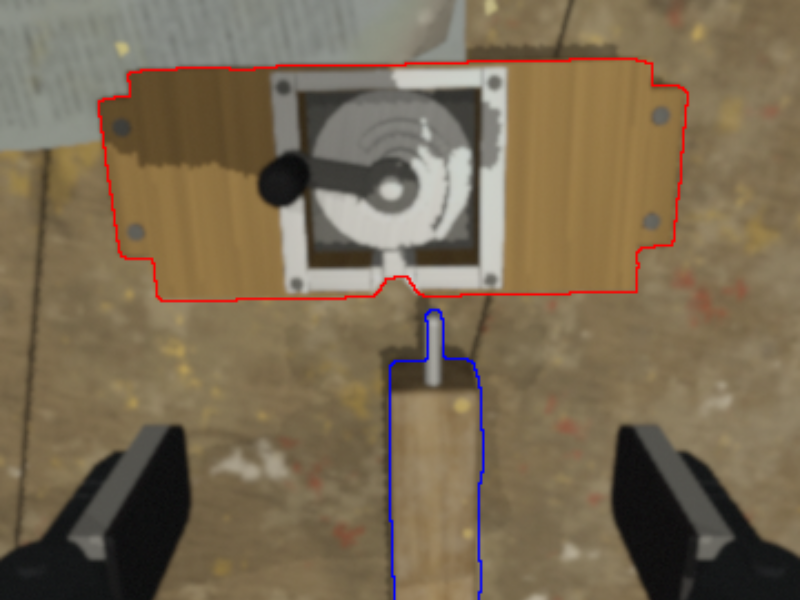

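```bash
cat >> meas.py <<'E'
ang=lambda v: np.degrees(np.arctan2(v[1],v[0]))
def measure(name="wrist"):
    c=camera(name); m=trace(name,"side_member")[0]["region"]; r=trace(name,"rail_mid")[0]["region"]
    return c,m,r
E
python3 - <<'E'
from meas import *
c,m,r=measure()
f=edge(c,m,0,180,262,True),edge(c,m,0,300,375,True)
P=[]
def pts(M,axis,rng,last,z=.046):
    out=[]
    for k in rng:
        v=np.flatnonzero(M[:,k] if axis==0 else M[k]); e=v[-1]+.5 if last else v[0]-.5
        out.append(ray(c,*((k,e) if axis==0 else (e,k)),z)[:2])
    return out
F=fit(pts(m,0,list(range(178,262))+list(range(300,380)),True))
B=fit(pts(m,0,list(range(170,380)),False))
L=fit(pts(r,1,range(262,345),False)); Rr=fit(pts(r,1,range(262,345),True))
for n,x in zip("FBLR",(F,B,L,Rr)): print(n,x[0],ang(x[1]),x[2])
u=F[1]; nrm=np.array([-u[1],u[0]])
print("board width",(B[0]-F[0])@nrm)
# slot notch centre on front line
K=[k for k in range(262,300) if np.flatnonzero(m[:,k])[-1]<np.flatnonzero(m[:,255])[-1]-5]; print("notch cols",K[0],K[-1])
# board ends (top): columns edges just in the middle of front half rows near bottom
for row in (200,204,208):
    v=np.flatnonzero(m[row]); print(row,v[0],v[-1],[ (ray(c,q,row,.046)[:2]@u) for q in(v[0],v[-1])])
print("slot u from notch",ray(c,(K[0]+K[-1])/2,np.flatnonzero(m[:,255])[-1],.046)[:2]@u, "F u",F[0]@u)
# bolt tip columns
K2=[(y,np.flatnonzero(r[y])[[0,-1]]) for y in (222,226,230,234)]; print(K2)
for y,k in K2: print("bolt",ray(c,k.mean(),y,.039)[:2])
print("bolt tip",ray(c,K2[0][1].mean(),np.nonzero(r)[0].min(),.039)[:2])
# rail axis
d=L[1]+Rr[1]; d/=np.linalg.norm(d); d*=np.sign(d[1]); print("rail ang",ang(d),"width",abs((Rr[0]-L[0])@[-d[1],d[0]]))
print("front normal",ang(nrm))
g=trace("wrist","grip"); 
for q in g[:1]: ys,xs=np.nonzero(q["region"]); print("grip",xs.min(),xs.max(),ys.min(),ys.max())
# rail end top edge by gradient
G=grads(c); P=[]
for x in range(280,310):
    col=np.diff(G[235:262,x]); i=col.argmax(); P.append((235+i+.5))
print("end row",np.round(P,1), [ray(c,x,np.median(P),.046)[:2].round(4) for x in (280,295,310)])
E
```

```text
F [0.5209601  0.16757652] 14.086857 160
B [0.50111204 0.2763833 ] 14.0456705 190
L [0.5470156  0.04385965] -76.06226 78
R [0.5889831 0.0731772] -76.2013 81
board width 0.1103656
notch cols 271 283
200 168 385 [np.float64(0.4281915357541731), np.float64(0.6640363100983905)]
204 169 385 [np.float64(0.42869404239932624), np.float64(0.6643862263156145)]
208 169 385 [np.float64(0.42810496666083553), np.float64(0.6647389388383677)]
slot u from notch 0.546306672770247 F u 0.5460806
[(222, array([291, 297])), (226, array([291, 297])), (230, array([291, 297])), (234, array([291, 297]))]
bolt [0.54295092 0.15827796]
bolt [0.54408986 0.15354786]
bolt [0.5452381  0.14877912]
bolt [0.54639577 0.14397125]
bolt tip [0.54182117 0.16296987]
rail ang 103.86821 width 0.047771253
front normal 104.08685
grip 216 312 120 192
end row [255.5 255.5 255.5 255.5 255.5 255.5 255.5 255.5 255.5 255.5 255.5 255.5
 255.5 255.5 255.5 255.5 255.5 255.5 255.5 255.5 255.5 255.5 255.5 255.5
 255.5 255.5 256.5 256.5 255.5 255.5] [array([0.536 , 0.1172]), array([0.5528, 0.121 ]), array([0.5696, 0.1248])]
```

Emit:
{"method": "carry_out", "body": {"steps": [[[100, -34.4, 2.3, 10, -0.24], [100, -34.4, 2.3, 15, -0.24], [100, -34.4, 2.3, 20, -0.24], [100, -34.4, 2.3, 20, -0.24], [100, -34.4, 2.3, 20, -0.24], [100, -34.4, 2.3, 20, -0.24], [100, -34.4, 2.3, 20, -0.26], [100, 0, 0, 0, 0]]]}}

```text
time_s: 4.05
tcp_pos: [0.5863, -0.034, 0.144]
orientation: [[-0.241, 0.971, -0.004], [0.971, 0.241, -0.005], [-0.004, -0.005, -1.0]]
force: [-0.8, 0.2, 0.2]
finger_gap: 0.0859
grasp_force: 0.0
```

```bash
python3 - <<'E'
from meas import *
plan([0.5888,-0.0246,0.036],14.0,6)
c=camera("wrist"); r=trace("wrist","rail_mid")[0]["region"]; ys,xs=np.nonzero(r); print(ys.min(),ys.max(),xs.min(),xs.max())
for y in range(ys.min()+5,ys.max()-4,15):
    v=np.flatnonzero(r[y]); a,b=ray(c,v[0]-.5,y,.046)[:2],ray(c,v[-1]+.5,y,.046)[:2]; u=np.array([.97,.2431]); print(y,a@u,b@u)
E
```

```text
D [   2.5    9.4 -108. ] turn -0.08
[[100, 1.4, 0.8, 18.0, np.float64(-0.01)], [100, 1.4, 0.8, 18.0, np.float64(-0.01)], [100, 1.4, 0.8, 18.0, np.float64(-0.01)], [100, 1.4, 0.8, 18.0, np.float64(-0.01)], [100, 1.4, 0.8, 18.0, np.float64(-0.01)], [100, 1.4, 0.8, 18.0, np.float64(-0.01)]]
0 378 245 329
5 0.5412729820889262 0.5885994268993086
20 0.5404272243490776 0.5889357029313401
35 0.5413163501948421 0.5892806678831943
50 0.541042264335904 0.5884507639514431
65 0.5413620202574922 0.5881986372129349
80 0.5410811768613581 0.5885476195909979
95 0.5407926726832958 0.5882899402346853
110 0.5404961899354465 0.5880251351416708
125 0.5401913930066841 0.5877529045904138
140 0.5411656386730167 0.5881153999735974
155 0.5408617142594092 0.588488342328243
170 0.5405488930004781 0.5888721898734838
185 0.5402267784344418 0.5879253101894657
200 0.5405776272338667 0.5883122521726556
215 0.5409392067609357 0.5887110281209301
230 0.5406081473910668 0.5877174960829388
245 0.5402666319579533 0.5888329146179763
260 0.5406406253135759 0.587809475699022
275 0.5402885073371598 0.5874893574576506
290 0.5406752556195208 0.587907550731324
305 0.5395486589084045 0.5875782997938759
320 0.5391597072810992 0.5872377593613948
335 0.5395470244226542 0.5876734445955706
350 0.539144240168556 0.5873225085073359
365 0.5403636176006026 0.5885920105970243
```

Emit:
{"method": "carry_out", "body": {"steps": [[[100, 1.4, 0.8, 18, 0], [100, 1.4, 0.8, 18, 0], [100, 1.4, 0.8, 18, 0], [100, 1.4, 0.8, 18, 0], [100, 1.4, 0.8, 18, 0], [100, 1.4, 0.8, 16, 0], [100, 0, 0, 2, 0], [100, 0, 0, 0, 0]]]}}

```text
time_s: 4.82
tcp_pos: [0.5895, -0.0146, 0.0391]
orientation: [[-0.251, 0.968, -0.001], [0.968, 0.251, 0.001], [0.001, -0.001, -1.0]]
force: [0.3, 1.0, 0.7]
finger_gap: 0.0852
grasp_force: 0.0
```

Emit:
{"method": "carry_out", "body": {"steps": [[[40, 0, 0, 0, 0], [40, 0, 0, 0, 0], [40, 0, 0, 0, 0], [40, 0, 0, 0, 0], [40, 0, 0, 0, 0], [40, 0, 0, 0, 0]]]}}

```text
time_s: 5.32
tcp_pos: [0.5898, -0.0163, 0.0405]
orientation: [[-0.248, 0.969, 0.0], [0.969, 0.248, 0.0], [0.0, 0.0, -1.0]]
force: [-3.1, -0.6, 7.2]
finger_gap: 0.0472
grasp_force: 64.0
```

```bash
cat > rel.py <<'E'
from meas import *
def rel():
    s=observe(); R=s["orientation"]; u=np.array([.97,.2431]); n=np.array([-.2431,.97])
    p=s["tcp_pos"][:2]; f=s["force"][:2]
    print("t %.2f tcp u %.4f n %.4f z %.4f yaw %.2f F u %.1f n %.1f z %.1f gap %.4f gf %.0f"%(s["time_s"],p@u,p@n,s["tcp_pos"][2],ang(R[:2,1]),f@u,f@n,s["force"][2],s["finger_gap"],s["grasp_force"]))
E
python3 -c "
from rel import *
rel()"
```

```text
t 5.32 tcp u 0.5681 n -0.1592 z 0.0405 yaw 14.38 F u -3.2 n 0.2 z 7.2 gap 0.0472 gf 64
```

```bash
cat >> rel.py <<'E'
def railu(name="wrist",z=.046):
    c=camera(name); r=trace(name,"rail_mid")[0]["region"]; ys,xs=np.nonzero(r); print("rows",ys.min(),ys.max(),xs.min(),xs.max())
    L=[];Q=[]
    for y in range(ys.min()+3,ys.max()-3,6):
        v=np.flatnonzero(r[y]); L.append(ray(c,v[0]-.5,y,z)[:2]);Q.append(ray(c,v[-1]+.5,y,z)[:2])
    u=np.array([.97,.2431]); n=np.array([-.2431,.97])
    for a,b in list(zip(L,Q))[::4]: print("n %.3f u %.4f w %.4f"%(a@n,(a+b)@u/2,(b-a)@u))
E
python3 -c "
from rel import *
railu(); rel()
c=camera('wrist'); cv2.imwrite('pics/w3.png',c['color'])"
```

```text
rows 0 382 205 361
n -0.051 u 0.5691 w 0.0462
n -0.057 u 0.5690 w 0.0468
n -0.064 u 0.5690 w 0.0465
n -0.071 u 0.5689 w 0.0466
n -0.078 u 0.5688 w 0.0466
n -0.086 u 0.5690 w 0.0466
n -0.094 u 0.5689 w 0.0467
n -0.102 u 0.5688 w 0.0467
n -0.111 u 0.5690 w 0.0468
n -0.120 u 0.5689 w 0.0468
n -0.129 u 0.5688 w 0.0468
n -0.139 u 0.5689 w 0.0465
n -0.150 u 0.5689 w 0.0462
n -0.161 u 0.5690 w 0.0466
n -0.172 u 0.5689 w 0.0466
n -0.185 u 0.5687 w 0.0467
t 5.42 tcp u 0.5681 n -0.1592 z 0.0405 yaw 14.38 F u -4.5 n 1.4 z 6.4 gap 0.0473 gf 64
```

View pics/w3.png

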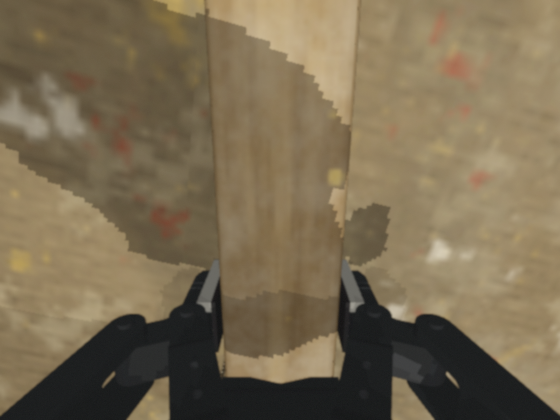

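Emit:
{"method": "carry_out", "body": {"steps": [[[40, 0, -4, -1, 0], [40, 0, -5, -1, 0], [40, 0, -5, 0, 0], [40, 0, -4, 0, 0], [40, 0, -2.5, 0, 0], [40, 0, 0, 0, 0]]]}}

```text
time_s: 5.97
tcp_pos: [0.5691, -0.0216, 0.0411]
orientation: [[-0.248, 0.969, -0.001], [0.969, 0.248, -0.0], [0.0, -0.001, -1.0]]
force: [0.9, -0.7, -4.8]
finger_gap: 0.0472
grasp_force: 62.6
```

```bash
python3 -c "
from rel import *
rel(); railu()
c=camera('top'); m=trace('top','rail_mid')[0]['region']; cv2.imwrite('pics/t2.png',cv2.resize(c['color'][120:260,200:400],(800,560),interpolation=cv2.INTER_CUBIC))"
```

```text
t 5.97 tcp u 0.5467 n -0.1592 z 0.0411 yaw 14.37 F u 0.7 n -0.9 z -4.8 gap 0.0472 gf 63
rows 0 383 206 361
n -0.051 u 0.5477 w 0.0464
n -0.057 u 0.5478 w 0.0467
n -0.064 u 0.5475 w 0.0464
n -0.071 u 0.5476 w 0.0468
n -0.078 u 0.5475 w 0.0468
n -0.086 u 0.5479 w 0.0472
n -0.094 u 0.5474 w 0.0466
n -0.102 u 0.5475 w 0.0469
n -0.111 u 0.5474 w 0.0470
n -0.120 u 0.5478 w 0.0467
n -0.129 u 0.5477 w 0.0467
n -0.139 u 0.5475 w 0.0468
n -0.150 u 0.5478 w 0.0468
n -0.161 u 0.5477 w 0.0468
n -0.173 u 0.5475 w 0.0469
n -0.185 u 0.5474 w 0.0469
```

View pics/t2.png

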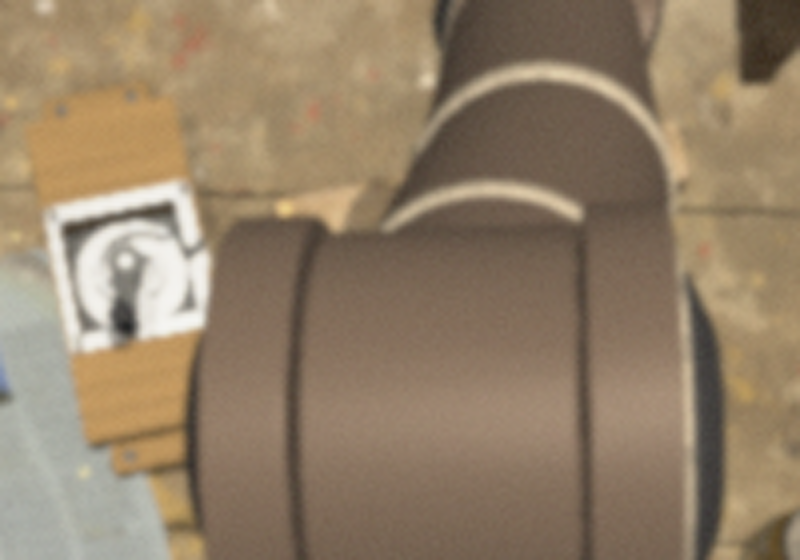

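The arm hides the joint in the top view. The wrist fits put the rail about 1 mm off the slot line, so I'll correct that and start pushing in.

Emit:
{"method": "carry_out", "body": {"steps": [[[40, 1, -1.1, 0.7, 0], [40, 5, 0, 0, 0], [40, 5, 0, 0, 0], [40, 5, 0, 0, 0], [40, 4, 0, 0, 0], [40, 0, 0, 0, 0]]]}}

```text
time_s: 6.67
tcp_pos: [0.5637, -0.0005, 0.0406]
orientation: [[-0.25, 0.968, -0.0], [0.968, 0.25, 0.001], [0.001, -0.0, -1.0]]
force: [-0.1, 0.5, -4.8]
finger_gap: 0.047
grasp_force: 62.7
```

Emit:
{"method": "carry_out", "body": {"steps": [[[40, 4, 0, 0, 0], [40, 4, 0, 0, 0], [40, 2, 0, 0, 0], [40, 0, 0, 0, 0]]]}}

```text
time_s: 7.0
tcp_pos: [0.5613, 0.0084, 0.0405]
orientation: [[-0.25, 0.968, -0.0], [0.968, 0.25, 0.0], [0.001, -0.0, -1.0]]
force: [-0.4, 0.6, -5.6]
finger_gap: 0.0469
grasp_force: 62.7
```

```bash
python3 -c "
from rel import *
rel(); c=camera('scene'); cv2.imwrite('pics/s2.png',cv2.resize(c['color'][180:290,150:330],(800,489),interpolation=cv2.INTER_CUBIC))"
```

```text
t 7.00 tcp u 0.5465 n -0.1283 z 0.0405 yaw 14.45 F u -0.2 n 0.7 z -5.6 gap 0.0469 gf 63
```

View pics/s2.png

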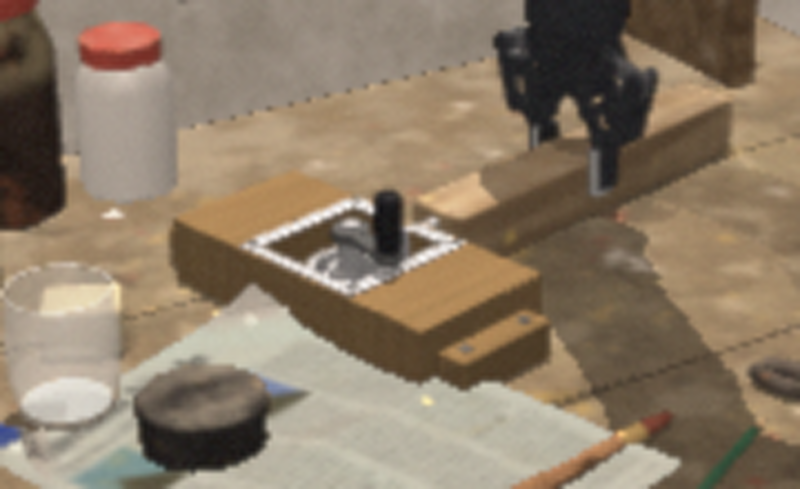

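```bash
python3 -c "
from rel import *
railu()"
```

```text
rows 0 382 204 361
n -0.021 u 0.5472 w 0.0471
n -0.027 u 0.5473 w 0.0468
n -0.034 u 0.5470 w 0.0465
n -0.041 u 0.5471 w 0.0463
n -0.048 u 0.5471 w 0.0466
n -0.055 u 0.5473 w 0.0466
n -0.063 u 0.5472 w 0.0467
n -0.071 u 0.5473 w 0.0464
n -0.080 u 0.5472 w 0.0464
n -0.089 u 0.5473 w 0.0468
n -0.099 u 0.5472 w 0.0469
n -0.109 u 0.5472 w 0.0465
n -0.119 u 0.5475 w 0.0466
n -0.130 u 0.5472 w 0.0470
n -0.142 u 0.5471 w 0.0471
n -0.154 u 0.5471 w 0.0467
```

The bolt lines up with the slot and enters without any side force. I'll carry on gently.

Emit:
{"method": "carry_out", "body": {"steps": [[[40, 3, 0, 0, 0], [40, 3, 0, 0, 0], [40, 2, 0, 0, 0], [40, 0, 0, 0, 0]]]}}

```text
time_s: 7.48
tcp_pos: [0.5593, 0.016, 0.0405]
orientation: [[-0.249, 0.968, -0.0], [0.968, 0.249, 0.0], [0.0, -0.0, -1.0]]
force: [0.5, 0.5, -3.9]
finger_gap: 0.0474
grasp_force: 62.7
```

Emit:
{"method": "carry_out", "body": {"steps": [[[40, 1, 0, 0, 0], [40, 1, 0, 0, 0], [40, 0, 0, 0, 0]]]}}

```text
time_s: 7.73
tcp_pos: [0.5589, 0.0175, 0.0406]
orientation: [[-0.249, 0.969, -0.0], [0.969, 0.249, 0.0], [0.0, 0.0, -1.0]]
force: [0.3, 0.0, -3.8]
finger_gap: 0.0471
grasp_force: 62.7
```

Emit:
{"method": "carry_out", "body": {"steps": [[[40, 1, 0, 0, 0], [40, 1, 0, 0, 0], [40, 0, 0, 0, 0]]]}}

```text
time_s: 7.98
tcp_pos: [0.5584, 0.0194, 0.0406]
orientation: [[-0.249, 0.969, -0.0], [0.969, 0.249, 0.0], [0.0, -0.0, -1.0]]
force: [0.1, 0.4, -4.6]
finger_gap: 0.0472
grasp_force: 62.7
```

```bash
python3 -c "
from rel import *
rel()"
```

```text
t 7.98 tcp u 0.5464 n -0.1169 z 0.0406 yaw 14.41 F u 0.2 n 0.4 z -4.6 gap 0.0472 gf 63
```

Emit:
{"method": "carry_out", "body": {"steps": [[[40, 1, 0, 0.3, 0], [40, 0.5, 0, 0, 0], [40, 0, 0, 0, 0]]]}}

```text
time_s: 8.23
tcp_pos: [0.5584, 0.0203, 0.0405]
orientation: [[-0.248, 0.969, 0.001], [0.969, 0.248, -0.0], [-0.0, 0.0, -1.0]]
force: [-0.5, -0.9, -0.4]
finger_gap: 0.0472
grasp_force: 63.0
```

Emit:
{"method": "carry_out", "body": {"steps": [[[40, 1, 0, 0, 0], [40, 0.5, 0, 0, 0], [40, 0, 0, 0, 0]]]}}

```text
time_s: 8.48
tcp_pos: [0.558, 0.0219, 0.0405]
orientation: [[-0.249, 0.969, 0.001], [0.969, 0.249, -0.0], [-0.0, 0.001, -1.0]]
force: [-0.2, -2.2, 0.3]
finger_gap: 0.0471
grasp_force: 63.2
```

Emit:
{"method": "carry_out", "body": {"steps": [[[40, 1, 0, 0, 0], [40, 0.5, 0, 0, 0], [40, 0, 0, 0, 0]]]}}

```text
time_s: 8.73
tcp_pos: [0.5577, 0.0234, 0.0405]
orientation: [[-0.249, 0.969, 0.001], [0.969, 0.249, -0.0], [-0.0, 0.001, -1.0]]
force: [1.2, -3.4, 1.6]
finger_gap: 0.0468
grasp_force: 63.3
```

Emit:
{"method": "carry_out", "body": {"steps": [[[40, 0.7, 0, 0, 0], [40, 0.5, 0, 0, 0], [40, 0, 0, 0, 0]]]}}

```text
time_s: 8.98
tcp_pos: [0.5574, 0.0245, 0.0405]
orientation: [[-0.248, 0.969, 0.001], [0.969, 0.248, -0.0], [-0.0, 0.001, -1.0]]
force: [0.7, -5.2, 2.7]
finger_gap: 0.0472
grasp_force: 63.5
```

Emit:
{"method": "carry_out", "body": {"steps": [[[40, 0.7, 0, 0, 0], [40, 0.5, 0, 0, 0], [40, 0, 0, 0, 0]]]}}

```text
time_s: 9.23
tcp_pos: [0.5572, 0.0249, 0.0405]
orientation: [[-0.248, 0.969, 0.001], [0.969, 0.248, -0.001], [-0.001, 0.001, -1.0]]
force: [1.7, -7.4, 3.2]
finger_gap: 0.0472
grasp_force: 63.5
```

```bash
python3 -c "
from rel import *
rel()"
```

```text
t 9.23 tcp u 0.5466 n -0.1114 z 0.0405 yaw 14.36 F u -0.2 n -7.6 z 3.2 gap 0.0472 gf 63
```

Emit:
{"method": "carry_out", "body": {"steps": [[[40, 0.8, 0, 0, 0], [40, 0, 0, 0, 0], [40, 0, 0, 0, 0]]]}}

```text
time_s: 9.48
tcp_pos: [0.5572, 0.025, 0.0405]
orientation: [[-0.248, 0.969, 0.001], [0.969, 0.248, -0.002], [-0.002, 0.001, -1.0]]
force: [3.0, -8.3, 2.3]
finger_gap: 0.0472
grasp_force: 63.4
```

Emit:
{"method": "carry_out", "body": {"steps": [[[40, -1.5, 0, 0, 0], [60, 0, 0, 0, 0], [100, 0, 0, 0, 0], [100, 0, 0, 0, 0], [100, 0, 0, 0, 0], [100, 0, 0, -5, 0], [100, 0, 0, -20, 0], [100, 0, 0, -30, 0]]]}}

```text
time_s: 10.15
tcp_pos: [0.555, 0.0253, 0.0939]
orientation: [[-0.249, 0.969, -0.005], [0.969, 0.249, -0.001], [0.0, -0.005, -1.0]]
force: [0.2, -0.6, 0.3]
finger_gap: 0.0855
grasp_force: 0.0
```

Emit:
{"method": "carry_out", "body": {"steps": [[[100, 10, 0, -38, 0], [100, 25, 0, -38, 0], [100, 35, 0, -38, 0], [100, 35, 0, -35, 0], [100, 30, 0, -25, 0], [100, 20, 0, 0, 0], [100, 0, 0, 0, 0], [100, 0, 0, 0, 0]]]}}

```text
time_s: 10.82
tcp_pos: [0.5214, 0.1627, 0.2537]
orientation: [[-0.252, 0.968, 0.0], [0.968, 0.252, 0.001], [0.001, 0.0, -1.0]]
force: [-0.1, -0.5, -0.3]
finger_gap: 0.0854
grasp_force: 0.0
```

```bash
cat > joint.py <<'E'
from rel import *
def jt():
    c,m,r=measure(); U=np.array([.97,.2431]); N=np.array([-.2431,.97])
    S=.5463*U+.0359*N
    def pts(M,axis,rng,last,z=.046):
        out=[]
        for k in rng:
            v=np.flatnonzero(M[:,k] if axis==0 else M[k])
            if len(v)<5: continue
            e=v[-1]+.5 if last else v[0]-.5
            out.append(ray(c,*((k,e) if axis==0 else (e,k)),z)[:2])
        return out
    fx,fy=px(c,[*S,.046])[0]; print("slot px",fx,fy)
    fx=int(fx)
    F=fit(pts(m,0,list(range(fx-95,fx-20))+list(range(fx+20,fx+95)),True)); print("F n %.4f ang %.2f"%(F[0]@N,ang(F[1])))
    y0=int(fy)+25
    L=fit(pts(r,1,range(y0,y0+60),False)); R=fit(pts(r,1,range(y0,y0+60),True))
    print("rail u %.4f w %.4f ang %.2f %.2f"%((L[0]+R[0])@U/2,(R[0]-L[0])@U,ang(L[1]),ang(R[1])))
    G=grads(c); rows=[]
    for x in range(fx-12,fx+16,2):
        a=int(fy)-6; col=np.diff(G[a:a+35,x]); rows.append((a+col.argmax()+.5))
    print(rows, [round(float(ray(c,fx,q,.046)[:2]@N),4) for q in (np.median(rows),)])
    return c,m,r
E
python3 - <<'E'
from joint import *
rel(); c,m,r=jt()
im=c["color"]; fx,fy=px(c,[*(.5463*np.array([.97,.2431])+.0359*np.array([-.2431,.97])),.046])[0]
x,y=int(fx),int(fy); cv2.imwrite("pics/w4.png",cv2.resize(im[y-110:y+40,x-100:x+100],(800,600),interpolation=cv2.INTER_CUBIC))
g=trace("wrist","grip"); ax=np.array([.5463,.0919])
A=ax[0]*np.array([.97,.2431])+ax[1]*np.array([-.2431,.97]); print("axis world",A, "px",px(c,[*A,.063]), "grip exp px", px(c,[*(A-.045*np.array([.97,.2431])),.1]))
E
```

```text
t 10.82 tcp u 0.5453 n 0.0311 z 0.2537 yaw 14.58 F u -0.2 n -0.4 z -0.3 gap 0.0854 gf 0
slot px 280.2782921947747 178.522889769231
F n 0.0364 ang 13.83
rail u 0.5473 w 0.0471 ang -76.56 -75.43
[np.float64(183.5), np.float64(183.5), np.float64(183.5), np.float64(183.5), np.float64(183.5), np.float64(184.5), np.float64(184.5), np.float64(184.5), np.float64(184.5), np.float64(184.5), np.float64(183.5), np.float64(183.5), np.float64(183.5), np.float64(183.5)] [0.0307]
axis world [0.50757011 0.22194853] px [[280.89585718 122.34403968]] grip exp px [[224.6716822  124.96156474]]
```

View pics/w4.png

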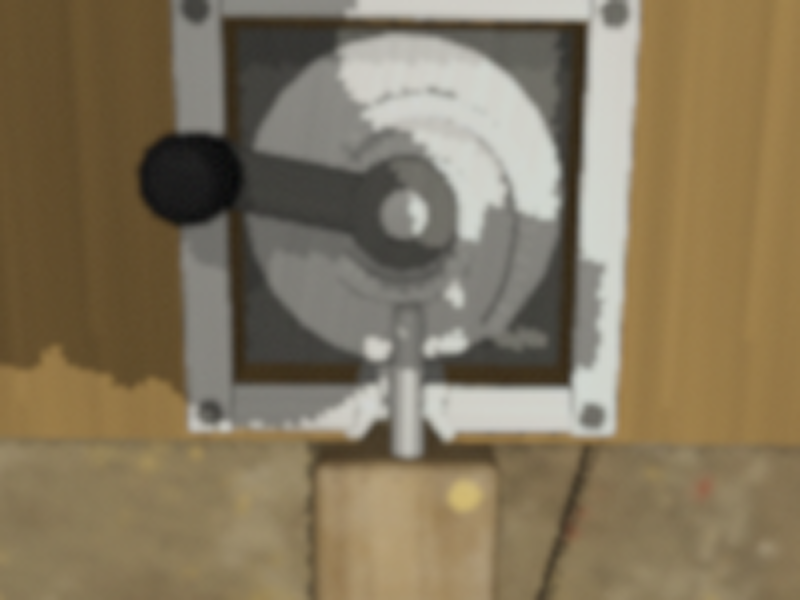

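The picture shows the bolt seated in the cam's mouth, centred in the slot, with a gap of about 5.5 mm. The grip top is at image (227.5,112.5) and the spindle at (281,121).

```bash
python3 - <<'E'
from joint import *
c=camera("wrist"); U=np.array([.97,.2431]); N=np.array([-.2431,.97])
G=ray(c,227.5,112.5,.1)[:2]; A=ray(c,281.25,121.25,.063)[:2]
print("G u n",G@U,G@N,"A",A@U,A@N, "r",np.linalg.norm(G-A),"cam ang",np.arctan2((G-A)@N,-(G-A)@U))
rel()
P=.5463*U+.0919*N
E
```

```text
G u n 0.504144637365535 0.09851735489122447 A 0.5465674302482806 0.08963829285453855 r 0.04334207641915293 cam ang 0.20632102212635747
t 11.07 tcp u 0.5453 n 0.0282 z 0.2527 yaw 14.27 F u 0.0 n 0.2 z -0.5 gap 0.0854 gf 0
```

Emit:
{"method": "carry_out", "body": {"steps": [[[100, 20, -12, 5, 0], [100, 25, -14, 10, 0], [100, 20, -12, 15, 0], [100, 6, -4, 20, 0], [100, 0, 0, 20, 0], [100, 0, 0, 20, 0], [100, 0, 0, 10, 0], [100, 0, 0, 0, 0]]]}}

```text
time_s: 11.73
tcp_pos: [0.4627, 0.2183, 0.151]
orientation: [[-0.247, 0.969, -0.003], [0.969, 0.247, -0.003], [-0.002, -0.004, -1.0]]
force: [-1.4, -0.2, -0.3]
finger_gap: 0.0854
grasp_force: 0.0
```

```bash
python3 - <<'E'
from joint import *
rel()
c=camera("wrist"); U=np.array([.97,.2431]); N=np.array([-.2431,.97])
g=trace("wrist","grip"); print(len(g),g[0]["conf"] if g else 0)
cv2.imwrite("pics/w5.png",c["color"])
for th,P in (("grip",(.5464-.045*np.cos(.2),.0912+.045*np.sin(.2))),): print(px(c,[*(P[0]*U+P[1]*N),.1]))
E
```

```text
t 11.73 tcp u 0.5019 n 0.0993 z 0.1510 yaw 14.33 F u -1.4 n 0.1 z -0.3 gap 0.0854 gf 0
1 0.71
[[279.89293881 248.93993102]]
```

View pics/w5.png

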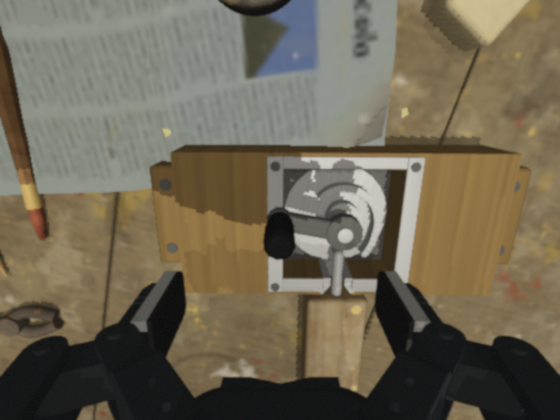

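Emit:
{"method": "carry_out", "body": {"steps": [[[100, 0, 0.8, 15, 0], [100, 0, 0.8, 15, 0], [100, 0, 0, 15, 0], [100, 0, 0, 10, 0], [100, 0, 0, 2, 0], [100, 0, 0, 0, 0], [40, 0, 0, 0, 0], [10, 0, 0, 0, 0]]]}}

```text
time_s: 12.5
tcp_pos: [0.4658, 0.2203, 0.0972]
orientation: [[-0.249, 0.969, 0.001], [0.969, 0.249, 0.001], [0.001, 0.001, -1.0]]
force: [-0.1, -0.5, 0.9]
finger_gap: 0.0637
grasp_force: 0.0
```

Emit:
{"method": "carry_out", "body": {"steps": [[[10, 0, 0, 0, 0], [10, 0, 0, 0, 0], [10, 0, 0, 0, 0], [10, 0, 0, 0, 0], [10, 0, 0, 0, 0], [10, 0, 0, 0, 0], [10, 0, 0, 0, 0]]]}}

```text
time_s: 13.08
tcp_pos: [0.4621, 0.2193, 0.0963]
orientation: [[-0.249, 0.968, -0.006], [0.968, 0.249, -0.001], [0.0, -0.006, -1.0]]
force: [-11.2, -2.8, 14.0]
finger_gap: 0.0172
grasp_force: 58.3
```

```bash
python3 -c "
from rel import *
rel()"
```

```text
t 13.08 tcp u 0.5015 n 0.1004 z 0.0963 yaw 14.42 F u -11.5 n 0.0 z 14.0 gap 0.0172 gf 58
```

Emit:
{"method": "carry_out", "body": {"steps": [[[10, 0, -1.5, -2, 0], [10, 0, -1.5, -2, 0], [10, 0, 0, 0, 0]]]}}

```text
time_s: 13.33
tcp_pos: [0.4616, 0.2189, 0.0971]
orientation: [[-0.249, 0.968, -0.0], [0.968, 0.249, -0.002], [-0.002, -0.001, -1.0]]
force: [11.1, 4.4, -38.8]
finger_gap: 0.0168
grasp_force: 62.8
```

```bash
python3 -c "
from rel import *
rel()"
```

```text
t 13.33 tcp u 0.5009 n 0.1001 z 0.0971 yaw 14.43 F u 11.9 n 1.6 z -38.8 gap 0.0168 gf 63
```

Emit:
{"method": "carry_out", "body": {"steps": [[[10, 0, 0.8, 1.5, 0], [10, 0, 0.7, 1.4, 0], [10, 0, 0, 0, 0]]]}}

```text
time_s: 13.58
tcp_pos: [0.4619, 0.219, 0.0967]
orientation: [[-0.249, 0.969, -0.004], [0.969, 0.249, -0.002], [-0.001, -0.004, -1.0]]
force: [-4.1, -1.0, -6.0]
finger_gap: 0.0166
grasp_force: 66.7
```

```bash
python3 -c "
from rel import *
rel()"
```

```text
t 13.58 tcp u 0.5013 n 0.1002 z 0.0967 yaw 14.40 F u -4.2 n -0.0 z -6.0 gap 0.0166 gf 67
```

Emit:
{"method": "carry_out", "body": {"steps": [[[10, 4.4, 1.1, 0, 0], [10, 4.2, 1.5, 0, 0], [10, 4.1, 2.0, 0, 0], [10, 0, 0, 0, 0]]]}}

```text
time_s: 13.92
tcp_pos: [0.4631, 0.2326, 0.0967]
orientation: [[-0.249, 0.968, -0.004], [0.968, 0.249, -0.002], [-0.001, -0.004, -1.0]]
force: [-5.3, -1.2, -3.8]
finger_gap: 0.0165
grasp_force: 66.7
```

```bash
cat >> rel.py <<'E'
def arm(uc=.5454,nc=.0912):
    s=observe(); U=np.array([.97,.2431]); N=np.array([-.2431,.97]); p=s["tcp_pos"][:2]; f=s["force"][:2]
    d=np.array([p@U-uc,p@N-nc]); F=np.array([f@U,f@N]); r=np.linalg.norm(d); e=d/r; th=np.arctan2(d[1],-d[0])%(2*np.pi); t=np.array([e[1],-e[0]])
    print("t %.2f theta %.3f r %.4f Frad %.1f Ftan %.1f Fz %.1f z %.4f u %.4f n %.4f gap %.4f"%(s["time_s"],th,r,F@e,-F@t,s["force"][2],s["tcp_pos"][2],p@U,p@N,s["finger_gap"]))
E
python3 -c "
from rel import *
arm()"
```

```text
t 13.92 theta 0.504 r 0.0453 Frad 4.8 Ftan 2.5 Fz -3.8 z 0.0967 u 0.5057 n 0.1131 gap 0.0165
```

Emit:
{"method": "carry_out", "body": {"steps": [[[10, 3.8, 2.2, 0, 0], [10, 3.6, 2.6, 0, 0], [10, 3.3, 3.0, 0, 0], [10, 3.0, 3.4, 0, 0], [10, 0, 0, 0, 0]]]}}

```text
time_s: 14.33
tcp_pos: [0.471, 0.2492, 0.0967]
orientation: [[-0.249, 0.968, -0.003], [0.968, 0.249, -0.001], [-0.0, -0.003, -1.0]]
force: [-3.8, -0.6, -5.4]
finger_gap: 0.0165
grasp_force: 66.6
```

```bash
python3 -c "
from rel import *
arm()"
```

```text
t 14.33 theta 0.912 r 0.0456 Frad 2.6 Ftan 2.9 Fz -5.4 z 0.0967 u 0.5175 n 0.1272 gap 0.0165
```

Emit:
{"method": "carry_out", "body": {"steps": [[[10, 2.6, 3.7, 0, 0], [10, 2.2, 3.9, 0, 0], [10, 1.8, 4.1, 0, 0], [10, 1.4, 4.3, 0, 0], [10, 1.0, 4.4, 0, 0], [10, 0, 0, 0, 0]]]}}

```text
time_s: 14.83
tcp_pos: [0.4891, 0.2632, 0.0967]
orientation: [[-0.249, 0.968, -0.002], [0.968, 0.249, -0.0], [0.0, -0.002, -1.0]]
force: [-3.9, 1.6, -8.8]
finger_gap: 0.0165
grasp_force: 66.4
```

```bash
python3 -c "
from rel import *
arm()"
```

```text
t 14.83 theta 1.418 r 0.0457 Frad 3.0 Ftan 3.0 Fz -8.8 z 0.0967 u 0.5385 n 0.1364 gap 0.0165
```

Emit:
{"method": "carry_out", "body": {"steps": [[[10, 0.7, 4.5, 0.2, 0], [10, 0.2, 4.5, 0.2, 0], [10, -0.3, 4.5, 0, 0], [10, -0.8, 4.4, 0, 0], [10, 0, 0, 0, 0]]]}}

```text
time_s: 15.25
tcp_pos: [0.5073, 0.2668, 0.0967]
orientation: [[-0.248, 0.969, -0.001], [0.969, 0.248, -0.0], [-0.0, -0.001, -1.0]]
force: [-2.6, -0.5, -5.5]
finger_gap: 0.0169
grasp_force: 66.6
```

```bash
python3 -c "
from rel import *
arm()"
```

```text
t 15.25 theta 1.826 r 0.0457 Frad -0.5 Ftan 2.6 Fz -5.5 z 0.0967 u 0.5569 n 0.1355 gap 0.0169
```

Emit:
{"method": "carry_out", "body": {"steps": [[[10, -1.1, 4.3, 0, 0], [10, -1.5, 4.2, 0, 0], [10, -0.9, 2.0, 0, 0], [10, -0.5, 1, 0, 0], [10, -0.5, 1, 0, 0]]]}}

```text
time_s: 15.67
tcp_pos: [0.5194, 0.2651, 0.0967]
orientation: [[-0.248, 0.969, -0.002], [0.969, 0.248, -0.001], [-0.001, -0.003, -1.0]]
force: [-7.6, -2.5, -2.7]
finger_gap: 0.0166
grasp_force: 66.9
```

```bash
python3 -c "
from rel import *
arm()"
```

```text
t 15.67 theta 2.094 r 0.0458 Frad -4.5 Ftan 6.6 Fz -2.7 z 0.0967 u 0.5683 n 0.1309 gap 0.0166
```

Emit:
{"method": "carry_out", "body": {"steps": [[[10, 0, 0, 0, 0]]]}}

```text
time_s: 15.75
tcp_pos: [0.5196, 0.265, 0.0966]
orientation: [[-0.248, 0.969, -0.002], [0.969, 0.248, -0.001], [-0.001, -0.002, -1.0]]
force: [-5.6, -2.3, -3.4]
finger_gap: 0.017
grasp_force: 66.9
```

```bash
python3 -c "
from rel import *
arm()"
```

```text
t 15.75 theta 2.099 r 0.0458 Frad -3.8 Ftan 4.8 Fz -3.4 z 0.0966 u 0.5685 n 0.1307 gap 0.0170
```

Emit:
{"method": "carry_out", "body": {"steps": [[[10, -0.5, 0.9, 0, 0], [10, -0.5, 0.9, 0, 0]]]}}

```text
time_s: 15.92
tcp_pos: [0.5212, 0.2645, 0.0966]
orientation: [[-0.248, 0.969, -0.003], [0.969, 0.248, -0.001], [-0.001, -0.003, -1.0]]
force: [-7.0, -2.1, -1.8]
finger_gap: 0.0168
grasp_force: 67.0
```

```bash
python3 -c "
from rel import *
arm(); railu('top'); arm()"
```

```text
t 15.92 theta 2.134 r 0.0458 Frad -4.2 Ftan 6.0 Fz -1.8 z 0.0966 u 0.5698 n 0.1299 gap 0.0168
rows 153 192 241 354
n -0.211 u 0.5659 w -0.0115
n 0.034 u 0.5325 w -0.0375
t 16.02 theta 2.140 r 0.0458 Frad -5.1 Ftan 4.9 Fz -2.6 z 0.0966 u 0.5701 n 0.1297 gap 0.0171
```

Emit:
{"method": "carry_out", "body": {"steps": [[[10, -1.0, 0.5, 0, 0], [10, -0.6, 0.8, 0, 0], [10, -0.6, 0.8, 0, 0], [10, -0.6, 0.8, 0, 0]]]}}

```text
time_s: 16.35
tcp_pos: [0.5247, 0.2631, 0.0967]
orientation: [[-0.249, 0.969, -0.003], [0.969, 0.249, -0.001], [0.0, -0.003, -1.0]]
force: [-7.8, -0.6, -2.7]
finger_gap: 0.0169
grasp_force: 66.9
```

```bash
python3 -c "
from rel import *
arm()
c=camera('top'); arm()"
```

```text
t 16.35 theta 2.217 r 0.0457 Frad -3.6 Ftan 6.9 Fz -2.7 z 0.0967 u 0.5729 n 0.1277 gap 0.0169
t 16.40 theta 2.223 r 0.0457 Frad -2.9 Ftan 4.3 Fz -4.0 z 0.0967 u 0.5731 n 0.1275 gap 0.0168
```

Emit:
{"method": "carry_out", "body": {"steps": [[[10, -0.7, 0.8, 0, 0], [10, -0.7, 0.8, 0, 0], [10, -0.6, 0.8, 0, 0], [10, -0.6, 0.8, 0, 0], [10, 0, 0, 0, 0]]]}}

```text
time_s: 16.82
tcp_pos: [0.5286, 0.2612, 0.0967]
orientation: [[-0.249, 0.969, -0.002], [0.969, 0.249, -0.001], [-0.0, -0.003, -1.0]]
force: [-6.2, -2.1, -2.3]
finger_gap: 0.0169
grasp_force: 66.9
```

```bash
python3 -c "
from rel import *
arm()
c=camera('scene'); arm(); cv2.imwrite('pics/s3.png',cv2.resize(c['color'][190:280,170:320],(800,480),interpolation=cv2.INTER_CUBIC))"
```

```text
t 16.82 theta 2.312 r 0.0457 Frad -4.8 Ftan 4.4 Fz -2.3 z 0.0967 u 0.5762 n 0.1249 gap 0.0169
t 16.87 theta 2.312 r 0.0456 Frad -3.3 Ftan 5.2 Fz -2.9 z 0.0966 u 0.5762 n 0.1249 gap 0.0169
```

Emit:
{"method": "carry_out", "body": {"steps": [[[10, -0.7, 0.75, 0, 0], [10, -0.7, 0.75, 0, 0], [10, -0.7, 0.7, 0, 0], [10, -0.7, 0.7, 0, 0], [10, 0, 0, 0, 0]]]}}

```text
time_s: 17.28
tcp_pos: [0.5318, 0.2593, 0.0966]
orientation: [[-0.249, 0.969, -0.003], [0.969, 0.249, -0.001], [0.0, -0.003, -1.0]]
force: [-8.0, -1.7, -3.3]
finger_gap: 0.0169
grasp_force: 67.0
```

```bash
python3 -c "
from rel import *
arm()
c=camera('top'); arm()"
```

```text
t 17.28 theta 2.394 r 0.0456 Frad -5.8 Ftan 5.8 Fz -3.3 z 0.0966 u 0.5789 n 0.1222 gap 0.0169
t 17.33 theta 2.394 r 0.0456 Frad -5.2 Ftan 4.9 Fz -3.7 z 0.0966 u 0.5789 n 0.1222 gap 0.0164
```

```bash
cat >> rel.py <<'E'
def avg(k=5,uc=.5454,nc=.0912):
    U=np.array([.97,.2431]); N=np.array([-.2431,.97]); T=[];Q=[]
    for _ in range(k):
        s=observe(); p=s["tcp_pos"][:2]; f=s["force"][:2]; d=np.array([p@U-uc,p@N-nc]); r=np.linalg.norm(d); e=d/r; t=np.array([e[1],-e[0]]); F=np.array([f@U,f@N])
        T.append(-F@t); Q.append(F@e); camera("top")
    print("t %.2f theta %.3f r %.4f Ftan %.2f +- %.2f Frad %.1f"%(s["time_s"],np.arctan2(d[1],-d[0])%(2*np.pi),r,np.mean(T),np.std(T),np.mean(Q)), np.round(T,1))
E
python3 -c "
from rel import *
avg()"
```

```text
t 17.53 theta 2.394 r 0.0456 Ftan 5.03 +- 0.18 Frad -4.9 [4.9 4.8 5.  5.3 5.1]
```

Emit:
{"method": "carry_out", "body": {"steps": [[[10, -1.0, 0.45, 0, 0], [10, -0.8, 0.65, 0, 0], [10, -0.8, 0.65, 0, 0], [10, -0.8, 0.65, 0, 0], [10, 0, 0, 0, 0]]]}}

```text
time_s: 18.0
tcp_pos: [0.5346, 0.2572, 0.0966]
orientation: [[-0.249, 0.968, -0.003], [0.968, 0.249, -0.0], [0.001, -0.003, -1.0]]
force: [-7.5, 0.0, -2.8]
finger_gap: 0.0171
grasp_force: 67.0
```

```bash
python3 -c "
from rel import *
avg()"
```

```text
t 18.20 theta 2.471 r 0.0456 Ftan 6.29 +- 0.47 Frad -4.7 [5.9 7.  5.8 6.  6.7]
```

Emit:
{"method": "carry_out", "body": {"steps": [[[10, -0.8, 0.6, 0, 0], [10, -0.8, 0.6, 0, 0], [10, -0.8, 0.6, 0, 0], [10, -0.8, 0.6, 0, 0], [10, 0, 0, 0, 0]]]}}

```text
time_s: 18.67
tcp_pos: [0.5374, 0.2549, 0.0966]
orientation: [[-0.249, 0.968, -0.004], [0.968, 0.249, -0.0], [0.001, -0.004, -1.0]]
force: [-9.3, 0.2, -1.1]
finger_gap: 0.0169
grasp_force: 67.1
```

```bash
python3 -c "
from rel import *
avg()"
```

```text
t 18.87 theta 2.552 r 0.0455 Ftan 6.83 +- 0.48 Frad -6.0 [7.1 7.6 6.3 6.5 6.7]
```

Emit:
{"method": "carry_out", "body": {"steps": [[[10, -0.7, 0.2, 0, 0], [10, -0.7, 0.4, 0, 0], [10, -0.6, 0.4, 0, 0], [10, 0, 0, 0, 0]]]}}

```text
time_s: 19.25
tcp_pos: [0.5386, 0.2537, 0.0966]
orientation: [[-0.25, 0.968, -0.004], [0.968, 0.25, 0.0], [0.001, -0.004, -1.0]]
force: [-10.0, 0.9, -0.9]
finger_gap: 0.0163
grasp_force: 67.1
```

```bash
python3 -c "
from rel import *
avg(6)"
```

```text
t 19.50 theta 2.588 r 0.0455 Ftan 7.77 +- 0.58 Frad -5.8 [7.7 8.1 8.4 6.8 8.3 7.3]
```

Emit:
{"method": "carry_out", "body": {"steps": [[[10, -0.4, 0.2, 0, 0], [10, 0, 0, 0, 0]]]}}

```text
time_s: 19.72
tcp_pos: [0.5388, 0.2535, 0.0966]
orientation: [[-0.25, 0.968, -0.004], [0.968, 0.25, 0.0], [0.002, -0.004, -1.0]]
force: [-8.8, 1.3, -1.0]
finger_gap: 0.0166
grasp_force: 67.1
```

```bash
python3 -c "
from rel import *
avg(12)"
```

```text
t 20.27 theta 2.597 r 0.0455 Ftan 7.81 +- 0.53 Frad -5.8 [7.1 8.1 8.1 8.4 7.5 7.9 7.2 7.4 7.2 7.6 8.1 8.9]
```

Tangential force is a steady 7.8 N, up from about 5 N, so the joint is firmly tight. I'll unload, let go and rise.

Emit:
{"method": "carry_out", "body": {"steps": [[[10, 0.5, -1.0, 0, 0], [10, 0, 0, 0, 0], [60, 0, 0, 0, 0], [70, 0, 0, 0, 0], [70, 0, 0, 0, 0], [70, 0, 0, 0, 0], [70, 0, 0, 0, 0], [70, 0, 0, -5, 0]]]}}

```text
time_s: 20.98
tcp_pos: [0.5402, 0.2526, 0.1016]
orientation: [[-0.248, 0.969, -0.0], [0.969, 0.248, -0.0], [-0.0, -0.0, -1.0]]
force: [-0.3, 0.3, 0.1]
finger_gap: 0.0598
grasp_force: 0.0
```

Emit:
{"method": "carry_out", "body": {"steps": [[[70, 0, 0, -15, 0], [70, 0, 0, -30, 0], [70, -10, -5, -35, 0], [70, -25, -10, -35, 0], [70, -25, -10, -30, 0], [70, -12, -5, -10, 0], [70, 0, 0, 0, 0], [70, 0, 0, 0, 0]]]}}

```text
time_s: 21.65
tcp_pos: [0.5296, 0.1769, 0.2556]
orientation: [[-0.247, 0.969, 0.001], [0.969, 0.247, 0.002], [0.001, 0.002, -1.0]]
force: [-0.3, 0.8, -0.4]
finger_gap: 0.0598
grasp_force: 0.0
```

```bash
python3 - <<'E'
from joint import *
rel(); c,m,r=jt(); U=np.array([.97,.2431]); N=np.array([-.2431,.97])
fx,fy=px(c,[*(.5463*U+.0359*N),.046])[0]; x,y=int(fx),int(fy)
cv2.imwrite("pics/w6.png",cv2.resize(c["color"][y-110:y+40,x-100:x+100],(800,600),interpolation=cv2.INTER_CUBIC))
E
```

```text
t 21.65 tcp u 0.5567 n 0.0428 z 0.2556 yaw 14.32 F u -0.1 n 0.8 z -0.4 gap 0.0598 gf 0
slot px 268.7844903700794 189.26312816469138
F n 0.0362 ang 13.90
rail u 0.5454 w 0.0478 ang -75.87 -75.56
[np.float64(190.5), np.float64(190.5), np.float64(189.5), np.float64(188.5), np.float64(189.5), np.float64(189.5), np.float64(189.5), np.float64(189.5), np.float64(189.5), np.float64(189.5), np.float64(189.5), np.float64(191.5), np.float64(192.5), np.float64(191.5)] [0.0356]
```

View pics/w6.png

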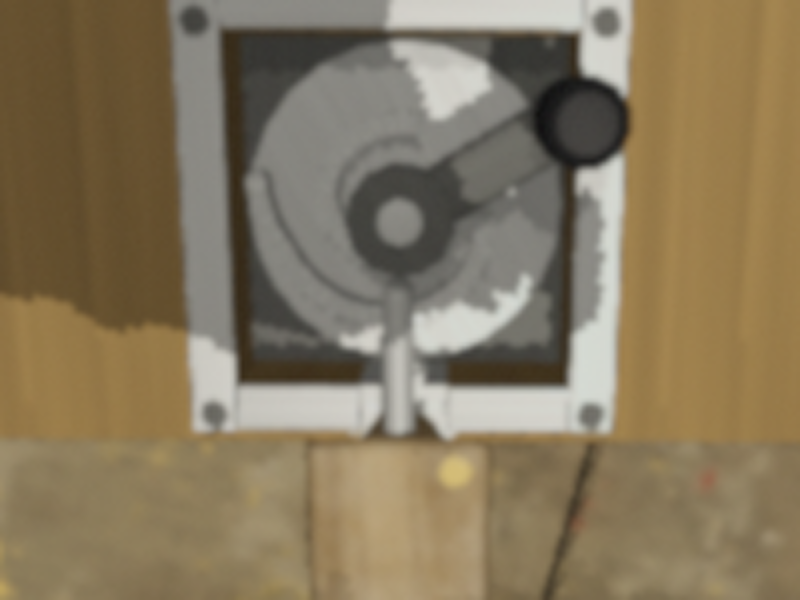

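The picture shows the joint shut: the rail's end at crop y≈440 meets the board's face with no gap. The handle is at about 2.6 rad and the gripper is clear of everything.

```bash
python3 -c "
from cell import *
print(sign_off())"
```

```text
the job is handed in; nothing more can be done
None
```

The rail is joined to the side member: the last wrist picture shows no gap, the cam felt firmly tight at about 7.8 N on the grip, the gripper is clear, and the job was handed in at about 22 s without the arm going near the tumbler, tin, pot or glue block.

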